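# Key a burner cap onto its pin

## Task

One burner cap of the two-burner stove is riding up on its red locating pin instead of sitting home. Push its raised rib round with a fingertip until the notch in its rim stands over the pin, then press the cap down with the fingertips until it is fully seated, and leave it. Do not pinch or lift the cap, and leave everything else standing where it is.

Things in the scene. Friction and masses are not known exactly. Their poses are not given: they have to be found in the camera images.
- cap_top (a point): centre of the top face of the cap to be seated: a flat dark steel disc 116 mm across, 8 mm thick. It rides 7 mm higher than the cap of the other, like burner, which is already seated. Its top is 103 mm above the work surface now, 96 mm when seated. It turns either way without end about the vertical axis here (2 N at the rib turns it) and stays where it is left
- notch (a point): the notch in the rim of that cap: this point lies at the middle of the notch, level with the cap's top face, 53 mm from the cap's centre. The notch is cut right through the rim, 12 mm deep, about 11 mm wide at its bottom and 16 mm at its mouth. The rib points at it
- rib (a point): brass rib on the cap along the radius towards the notch, to be pushed sideways: 12 mm wide, 28 mm long (from 16 to 44 mm from the cap's centre), 12 mm high with a 4 mm wide ridge along its middle 2 mm higher still. This point lies on top of the ridge, 30 mm from the cap's centre
- pin (a point): red-painted pin fixed to the burner: a round bar 8 mm thick lying along a radius, 47 to 82 mm from the cap's centre; its outer end shows beyond the rim, on a red post. This point lies on its axis, 53 mm from the cap's centre, 90.5 mm above the work surface; the notch must be straight above it. Within about 2 mm sideways the notch passes over the pin; otherwise the pin blocks the cap
- stove: the stove, 280 x 600 mm, its flat steel deck 60 mm above the work surface, fixed; origin under its centre
- cap (a joint): how far that cap has been pressed down, in m: 0 as it rides high, 0.007 when fully seated, below 0 when lifted. A snug sleeve holds it at any height; with the notch over the pin it goes down when pressed with about 3 to 6 N anywhere on its top, and stays down
- rib_left: the left flank of the rib (seen from the cap's centre looking at the notch), part of the cap; origin at the centre of the cap's underside, +x towards the notch
- rib_right: the right flank of the rib, part of the cap; origin as for the left flank
- steamer: small round bamboo steamer, 107 mm across, 72 mm tall, on the ledge; origin under its centre. Not to be moved
- canister: white square plastic canister with a green flip lid, 79 x 79 x 113 mm, on the ledge; origin under its centre. Not to be moved
- tumbler: clear glass tumbler, 68 mm across, 95 mm tall, on the ledge; origin under its centre. Not to be moved
- spice_jar: spice jar with a red cap, 48 mm across, 85 mm tall, on the ledge; origin under its centre. Not to be moved
- lighter: steel gas lighter with a red press trigger, lying on the stove deck between the burners: dark handle 95 x 22 x 24 mm (trigger up to 32 mm high) and a thin 100 mm nozzle along its own +x; origin on the underside where handle and nozzle meet. Not to be moved
- chopstick_rest: blue ceramic chopstick rest, 22 x 50 x 13 mm, on the stove deck near its front edge between the burners; origin under its centre. Not to be moved
- sauce_dish: white ceramic sauce dish, 90 mm across, 28 mm tall, on the counter to the right of the stove; origin under its centre. Not to be moved

How it is judged:
By the outcome, as a careful person would: the job done as asked, in the order asked, and still so for the second after the job is handed in, with the robot touching nothing.
It also fails if it takes over 56 s, if anything falls off the work surface, if the arm or the gripper's body presses on something with over 40 N, if the wrist force passes 120 N, or if a joint passes its speed limit or range.

## Robot

A 7-joint arm with a two-finger parallel gripper is mounted at the origin on the work surface. World frame = base frame: x ahead of the robot, y to its left, z up, the work surface at z = 0. Lengths are in m, angles in degrees, forces in N, time in s.
With the tool pointing down it reaches from about 0.425 to 0.875 m from the base axis. Payload 4.7 kg.
Tool frame: the origin (TCP) lies at the very end of the fingers, on their centre line; the grasp point (between the pads) lies 19 mm behind it; z points along the fingers, y is the line along which they close (so a half turn about z gives the same grasp; the last joint's range is limited). The gripper opens to 87 mm and grips with 3 to 60 N. Pads are 19 mm wide; open, the fingers measure 117 mm over their backs; the gripper's body (75 mm by 190 mm) begins 51 mm behind the grasp point.
Start: joints at [78.1, 18.392, -4.016, 83.108, 1.295, 78.541, -3.26], TCP at [0.143, -0.634, 0.223] pointing down, gripper open.
Joint ranges: [-163.93, 163.93], [-17.29, 119.83], [-79.2, 71.16], [3.27, 140.29], [-89.18, 269.18], [5.43, 117.66], [-154.24, 154.24]. Speed limits (degrees/s): [147.25, 147.25, 180, 180, 180, 180, 180].

## Interface

Orientations are given as [roll, pitch, yaw] about the fixed x, y, z axes, in that order (R = Rz(yaw) Ry(pitch) Rx(roll)).
In Python, from cell import get_obs, eyes, env gives the robot as it stands.
- The arm moves only by the tool servo_tool, never from a script. Its argument "series" is a list that holds one entry, the list of rows, each a list of 7 numbers: the shift along the tool's x, y, z in units of 300 mm (1.0 is 300 mm), then the turn, a rotation vector about the tool's x, y, z in units of pi rad (1.0 is pi rad), then the opening, from 0 (shut) to 1 (fully open). In form: [[[tx, ty, tz, wx, wy, wz, gripper], ...]]. A call has 1 to 12 rows; each row is the pose to reach, as a shift and turn from the pose commanded when the call began, along the tool's axes at that moment, turning the shorter way round; what a row does not reach only later rows make up. A row lasts 1/12 s, in which the tool goes at most 41.7 mm and 7.16 degrees, less where a joint would pass 70% of its speed; a pose out of reach is approached as far as the arm can. A call with a number of a shift or a turn outside -1 to 1 is refused whole. A call with a gripper value outside its range is refused whole. The fingers move at their own pace and stop on an object; "grip_force" is the grip in N (left out, the last holds). Time passes only in rows, so rows that repeat a pose let the fingers close. It gives the time, the measured TCP pose, the force, the opening and the grip force at its end, in the units of the state.
- get_obs(): the state, without advancing time (a new reading comes with each control period).
- eyes.read_camera(name): name is "scene" or "top" or "wrist"; returns a dict with "frame" (384x512x3 uint8, red, green, blue), "depth" (384x512 float32, m along the optical axis (not along the pixel's ray), 0 where there is no reading), "fx", "fy", "cx", "cy" (pixels), "origin" and "rotation" of the camera in the world; the wrist camera has in their place "mount" (4x4, takes a point from camera to tool coordinates, whose origin is the TCP and whose axes are the flange's). Camera axes: x right, y down, z forward; pixel columns grow to the right and rows downward; lengths in m; the calibration is good to about 2 mm. A picture is of the moment at which its call begins: read the wrist's pose just before it.
- env.sign_off(): hands the job in; it is judged then, once.
The state is a dict: "time_s": time; "qpos": joint angles; "joint_velocities": joint speeds; "effort": joint torques, N m; "tool_pos": TCP position; "tool_rot": TCP orientation; "force": force on the tool from outside, world axes, zero at the start; "wrist_torque": the same for the moment, N m; "grip_width": finger opening in m; "grasp_force": force on a finger pad.
Only numpy, scipy, OpenCV 4.12 (cv2) and the standard library are available. Lean on these libraries where they do the work, as an engineer would, in place of code of your own. Each camera call takes 0.05 s, during which the arm holds its last target. There are 200 camera calls.

## Working session

There is one attempt and no reset: what is moved stays moved. The work goes in short steps, Python scripts to look and compute and a tool call to move; the robot and the scene stay as the last step left them, time stands still between calls to the robot, and variables do not carry over. Pictures are saved under pics/ and viewed, at most 10 in all, crops included, and the job is handed in when it is done.

Besides the shell and the picture viewer there is one more tool, called after "Emit:" as a command line: name --argument value ..., lists and objects as JSON in quotes. servo_tool: Moves the arm, as the interface text tells. Shifts and turns lie within -1 to 1; 1 stands for 300 mm of shift or pi rad of turn. Its arguments: {"type":"object","properties":{"series":{"type":"array"},"grip_force":{"type":"number"}},"required":["series"]}

```bash
mkdir -p pics; cat > h.py <<'E'
import numpy as np, cv2
from cell import get_obs, eyes, env
from scipy.spatial.transform import Rotation as R
def cam(n):
    o=get_obs(); c=eyes.read_camera(n)
    if 'mount' in c:
        T=np.eye(4);T[:3,:3]=R.from_euler('xyz',o['tool_rot'],degrees=True).as_matrix();T[:3,3]=o['tool_pos']
        M=T@np.array(c['mount']);c['rotation']=M[:3,:3];c['origin']=M[:3,3]
    c['rotation']=np.array(c['rotation']);c['origin']=np.array(c['origin'])
    return c
def ray(c,u,v,z):
    u=np.asarray(u,float);v=np.asarray(v,float)
    d=np.stack([(u-c['cx'])/c['fx'],(v-c['cy'])/c['fy'],np.ones_like(u)],-1)@c['rotation'].T
    return c['origin']+d*((z-c['origin'][2])/d[...,2])[...,None]
def pts(c):
    v,u=np.mgrid[:384,:512];D=c['depth']
    p=np.stack([(u-c['cx'])/c['fx']*D,(v-c['cy'])/c['fy']*D,D],-1)
    return p@c['rotation'].T+c['origin']
E
python3 - <<'E'
from h import *
print(get_obs())
ims=[]
for n in ['scene','top']:
    c=cam(n);print(n,c['origin'],c['rotation'].round(3),c['fx']);ims.append(c['frame'])
    np.savez(f'{n}0.npz',**c)
    cv2.imwrite(f'pics/{n}0.png',cv2.resize(c['frame'][...,::-1],(800,600)))
E
```

```text
{'time_s': 0.0, 'qpos': array([78.10084184, 18.43755356, -4.01681815, 83.17677507,  1.29505977,
       78.54017064, -3.26056343]), 'joint_velocities': array([ 0.00170318,  0.02663349, -0.02080366, -0.02782697, -0.01549188,
       -0.02474496,  0.10816815]), 'effort': array([-2.05087149e-04, -4.91285992e+01, -4.03963253e-01, -3.12527740e+01,
       -6.38463395e-02,  4.35392931e-02,  1.72442733e-04]), 'tool_pos': array([ 0.1428166 , -0.63353645,  0.22146235]), 'tool_rot': array([-1.79890755e+02,  5.50016579e-03,  1.27096239e+01]), 'force': array([ 0.0849969 , -0.43336872, -0.17700373]), 'wrist_torque': array([ 0.0138543 ,  0.02786855, -0.00053982]), 'grasp_force': 0.0, 'grip_width': 0.0868081352899846}
scene [1.00701915 0.65993028 0.66016813] [-122.95     0.872  151.846] 430.73719333255264
top [ 0.47277566 -0.13190688  1.40722023] [-174.428    0.858  -90.396] 468.9025582102956
```

View pics/scene0.png

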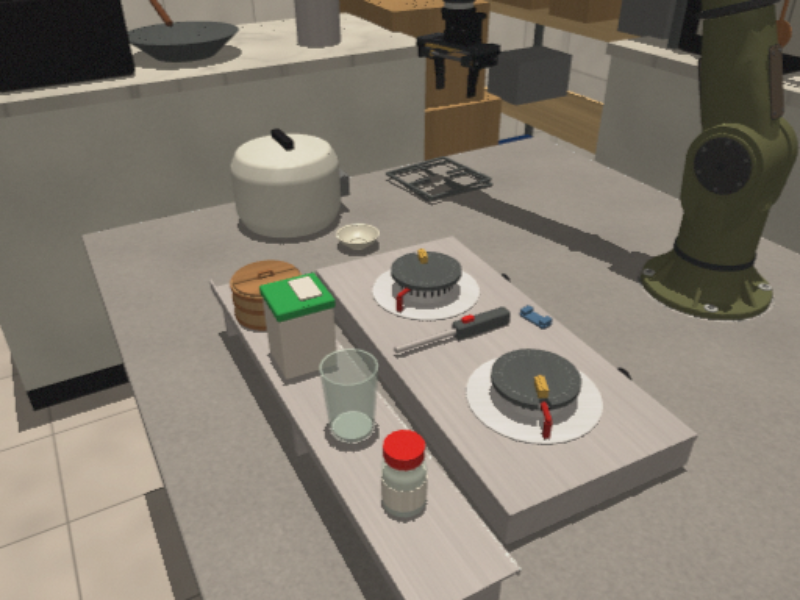

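View pics/top0.png

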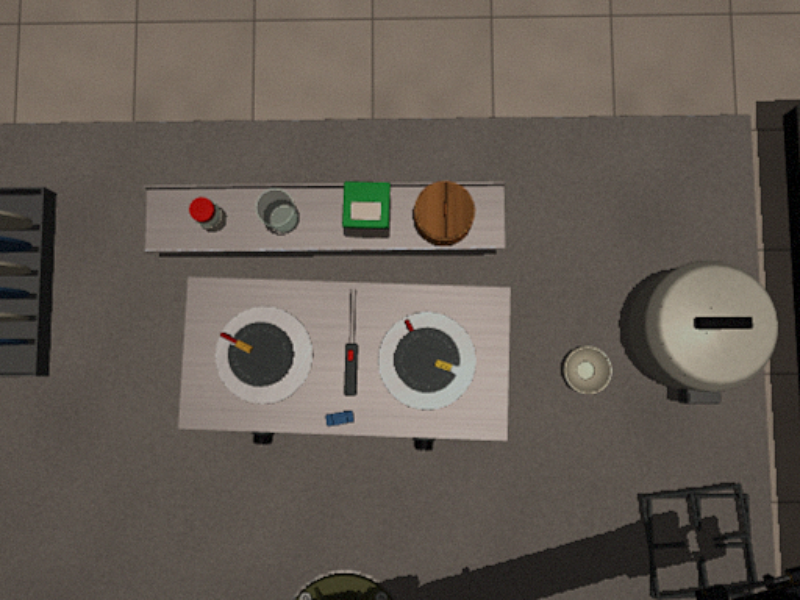

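The scene view shows that the far, right-hand burner is the unseated one: its pin is near (403,297) and its rib near (423,256). In the top view its cap centre is about (427,360), the pin (409,326) and the rib (444,366). On the left burner the rib lines up with its pin.

```bash
sed -i "s/    c\['rotation'\]=np.array(c\['rotation'\]);/    r=np.array(c['rotation']);c['rotation']=r if r.ndim==2 else R.from_euler('xyz',r,degrees=True).as_matrix();/" h.py
cat >> h.py <<'E'
def masks(c):
    h=cv2.cvtColor(c['frame'],cv2.COLOR_RGB2HSV);H,S,V=h[...,0],h[...,1],h[...,2]
    return dict(red=((H<6)|(H>174))&(S>150)&(V>50),brass=(H>14)&(H<28)&(S>130)&(V>90),dark=(V<85)&(S<70))
def comps(m,minA=5):
    n,l,s,ce=cv2.connectedComponentsWithStats(m.astype(np.uint8),connectivity=8)
    return [(l==i,s[i,4],ce[i]) for i in range(1,n) if s[i,4]>=minA]
E
python3 - <<'E'
from h import *
for n in ['top','scene']:
    c=cam(n);P=pts(c)
    print(n,c['origin'],c['rotation'].round(2).tolist())
    for k,m in masks(c).items():
        for mm,a,ce in comps(m,8 if k!='dark' else 300):
            q=P[mm];q=q[c['depth'][mm]>0]
            if len(q) and abs(q[:,0].mean()-.5)<.3 and abs(q[:,1].mean()+.1)<.35:
                z={'red':.0905,'brass':.115,'dark':.103}[k]
                print(k,a,ce.round(1),'depthmean',q.mean(0).round(4),'zmax',np.percentile(q[:,2],95).round(4),'ray',ray(c,*ce,z).round(4))
    if n=='top':
        # cap tops by depth
        for (lo,hi) in [(.088,.108)]:
            m=(P[...,2]>lo)&(P[...,2]<hi)
            for mm,a,ce in comps(m,200):
                q=P[mm];(cc,r)=cv2.minEnclosingCircle(np.argwhere(mm)[:,::-1].astype(np.float32))
                print('disc',a,ce,cc,r,q.mean(0).round(4),np.median(q[:,2]).round(4))
E
```

```text
top [ 0.47277566 -0.13190688  1.40722023] [[-0.01, -1.0, 0.1], [-1.0, 0.01, 0.01], [-0.01, -0.1, -1.0]]
red 197 [128.6 133.6] depthmean [0.7638 0.2321 0.1675] zmax 0.173 ray [0.7818 0.2547 0.0905]
red 19 [261.4 208. ] depthmean [ 0.5647 -0.1248  0.0933] zmax 0.0985 ray [ 0.5649 -0.1248  0.0905]
red 21 [145.7 215.5] depthmean [0.5463 0.2016 0.0911] zmax 0.0965 ray [0.5464 0.2017 0.0905]
red 21 [224. 227.] depthmean [ 0.5123 -0.0194  0.0905] zmax 0.0969 ray [ 0.5123 -0.0194  0.0905]
brass 8 [270.1 144.9] depthmean [ 0.7341 -0.1503  0.1431] zmax 0.1482 ray [ 0.7399 -0.1507  0.115 ]
brass 49 [155.3 221.2] depthmean [0.5292 0.1703 0.1072] zmax 0.1138 ray [0.5288 0.1685 0.115 ]
brass 52 [283.2 233.3] depthmean [ 0.4933 -0.1844  0.1121] zmax 0.119 ray [ 0.4932 -0.1843  0.115 ]
dark 806 [206.2 162. ] depthmean [0.7104 0.0406 0.0135] zmax 0.0836 ray [0.6952 0.0296 0.103 ]
dark 1259 [167.  226.7] depthmean [0.5143 0.1401 0.0952] zmax 0.1001 ray [0.514  0.1384 0.103 ]
dark 1261 [271.7 229.6] depthmean [ 0.504  -0.153   0.1017] zmax 0.1067 ray [ 0.5038 -0.153   0.103 ]
disc 279 [157.71684588 119
[... 725 characters left out ...]
05]
red 562 [258.1 287.4] depthmean [0.768  0.2372 0.168 ] zmax 0.1712 ray [0.7305 0.1707 0.0905]
brass 39 [270.1 163.3] depthmean [ 0.4967 -0.1796  0.1135] zmax 0.1179 ray [ 0.4981 -0.1773  0.115 ]
brass 51 [169.2 169.6] depthmean [ 0.7539 -0.2211  0.1472] zmax 0.1487 ray [ 0.7379 -0.2765  0.115 ]
brass 179 [167.2 177.6] depthmean [ 0.77   -0.1882  0.1471] zmax 0.1487 ray [ 0.7557 -0.2412  0.115 ]
brass 9 [168.8 176.4] depthmean [ 0.7654 -0.1916  0.1469] zmax 0.1481 ray [ 0.7504 -0.2444  0.115 ]
brass 90 [346.  246.8] depthmean [0.533  0.1726 0.1063] zmax 0.1107 ray [0.5405 0.1803 0.115 ]
dark 778 [343.4 314.1] depthmean [5.769e-01 2.307e-01 4.000e-04] zmax 0.0029 ray [0.6435 0.3023 0.103 ]
```

Emit:
servo_tool --series '[[[0.76, -0.65, -0.2, 0, 0, 0.176, 0], [0.76, -0.65, -0.2, 0, 0, 0.176, 0], [0.76, -0.65, -0.2, 0, 0, 0.176, 0], [0.76, -0.65, -0.2, 0, 0, 0.176, 0], [0.76, -0.65, -0.2, 0, 0, 0.176, 0], [0.76, -0.65, -0.2, 0, 0, 0.176, 0], [0.76, -0.65, -0.2, 0, 0, 0.176, 0], [0.76, -0.65, -0.2, 0, 0, 0.176, 0], [0.76, -0.65, -0.2, 0, 0, 0.176, 0], [0.76, -0.65, -0.2, 0, 0, 0.176, 0]]]' --grip_force 5

```text
time_s: 1.03
tool_pos: [0.3229, -0.3933, 0.2829]
tool_rot: [179.9, -0.0, -18.8]
force: [-0.9, -1.3, 0.8]
grip_width: 0.0286
grasp_force: 0.0
```

```bash
cat >> h.py <<'E'
def row(pos,yaw):
    """tool-frame row (units) to reach world pos, straight down with yaw"""
    o=get_obs();A=R.from_euler('xyz',o['tool_rot'],degrees=True)
    B=R.from_euler('xyz',[180,0,yaw],degrees=True)
    return np.r_[A.inv().apply(np.array(pos)-o['tool_pos'])/.3,(A.inv()*B).as_rotvec()/np.pi].round(4)
E
python3 -c "
from h import *
o=get_obs();print(o['tool_pos'],o['tool_rot'],o['qpos'].round(1),o['force'],o['grip_width']);print(row([.47,-.155,.32],-19),cam('wrist')['mount'])"
```

```text
[ 0.32294825 -0.39326761  0.28288262] [ 1.79927276e+02 -1.78322347e-02 -1.88367506e+01] [ 60.1   0.3 -12.6  97.1   0.1  82.6 -61.3] [-0.94539036 -1.30464911  0.78496212] 0.028627636989650415
[ 2.075e-01 -9.098e-01 -1.248e-01  4.000e-04 -1.000e-04  9.000e-04] [[-1.15241207e-03 -9.63265869e-01 -2.68547087e-01  7.35785466e-02]
 [ 9.99999058e-01 -9.10012962e-04 -1.02710687e-03 -2.06812109e-04]
 [ 7.44995659e-04 -2.68548018e-01  9.63266011e-01 -1.61894647e-01]
 [ 0.00000000e+00  0.00000000e+00  0.00000000e+00  1.00000000e+00]]
```

Emit:
servo_tool --series '[[[0.147, -0.91, -0.06, 0, 0, 0, 0], [0.147, -0.91, -0.06, 0, 0, 0, 0], [0.147, -0.91, -0.06, 0, 0, 0, 0], [0.147, -0.91, -0.06, 0, 0, 0, 0], [0.147, -0.91, -0.06, 0, 0, 0, 0], [0.147, -0.91, -0.06, 0, 0, 0, 0], [0.147, -0.91, -0.06, 0, 0, 0, 0], [0.147, -0.91, -0.06, 0, 0, 0, 0], [0.147, -0.91, -0.06, 0, 0, 0, 0], [0.147, -0.91, -0.06, 0, 0, 0, 0]]]'

```text
time_s: 1.92
tool_pos: [0.452, -0.1524, 0.2999]
tool_rot: [180.0, 0.1, -19.2]
force: [0.5, -0.3, -0.0]
grip_width: 0.0004
grasp_force: 0.0
```

```bash
cat >> h.py <<'E'
def measure(c,ztop,verbose=1):
    """cap centre from disc rim by depth, pin and rib angles; ztop = cap top height"""
    P=pts(c);ok=c['depth']>0;M=masks(c)
    near=np.hypot(P[...,0]-.503,P[...,1]+.155)<.085
    m=ok&near&(P[...,2]>ztop-.012)&~M['red']
    cs=max(comps(m,100),key=lambda t:t[1])[0]
    zt=np.median(P[cs][:,2])
    ct=max(cv2.findContours(cs.astype(np.uint8),cv2.RETR_EXTERNAL,cv2.CHAIN_APPROX_NONE)[0],key=len)[:,0]
    W=ray(c,ct[:,0],ct[:,1],ztop)[:,:2]
    from scipy.optimize import least_squares
    f=least_squares(lambda p:np.hypot(*(W-p[:2]).T)-p[2],[.503,-.155,.058],loss='soft_l1',f_scale=.0007).x
    C=f[:2]
    out=dict(C=C.round(4),r=f[2].round(4),ztop_depth=zt.round(4))
    for k,z in [('red',.0945),('brass',ztop+.0125)]:
        mm=M[k]&near; 
        if mm.sum()<5: continue
        v,u=np.nonzero(mm); q=ray(c,u,v,z)[:,:2]-C
        q=q[np.hypot(*q.T)<(.084 if k=='red' else .05)]
        mu=q.mean(0);vv=np.linalg.svd(q-mu,full_matrices=0)[2][0];vv*=np.sign(vv@mu)
        out[k]=(len(q),'pos',(mu+C).round(4),'rad',np.hypot(*mu).round(4),'ang',np.degrees(np.arctan2(mu[1],mu[0])).round(2),'axis',np.degrees(np.arctan2(vv[1],vv[0])).round(2),'z',np.median(P[mm][:,2]).round(4))
    if verbose:
        for k,v in out.items(): print(k,*(v if isinstance(v,tuple) else [v]))
    return out
E
python3 - <<'E'
from h import *
o=get_obs();print(o['tool_pos'],o['tool_rot'],o['qpos'].round(1),o['force'])
c=cam('wrist');cv2.imwrite('pics/w1.png',cv2.resize(c['frame'][...,::-1],(800,600)))
measure(c,.103)
t=cam('top');measure(t,.103)
E
```

```text
[ 0.4520461  -0.15237623  0.2999389 ] [ 1.79963542e+02  6.70169401e-02 -1.91781850e+01] [ 46.2  -3.6 -29.   98.6  -1.7  84.7 -91.8] [ 0.48433586 -0.29801752 -0.03092785]h.py:48: RuntimeWarning: Mean of empty slice.
  mu=q.mean(0);vv=np.linalg.svd(q-mu,full_matrices=0)[2][0];vv*=np.sign(vv@mu)
  ret = um.true_divide(
Traceback (most recent call last):
  File "h.py", line 48, in measure
    mu=q.mean(0);vv=np.linalg.svd(q-mu,full_matrices=0)[2][0];vv*=np.sign(vv@mu)
                    ~~~~~~~~~~~~~~~~~~~~~~~~~~~~~~~~~~~~~~^^^
IndexError: index 0 is out of bounds for axis 0 with size 0
```

View pics/w1.png

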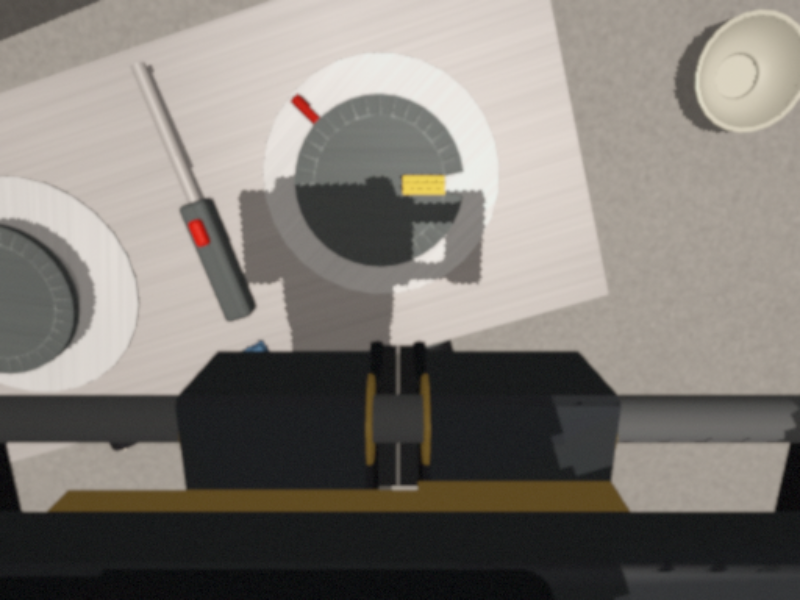

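The wrist view shows the cap centre near (379,180), the notch (455,182) with the rib (424,185) pointing at it, and the pin (305,108). The fit was picking up gripper pixels, so I'll cap the height.

```bash
sed -i "s/near=np.hypot(P\[...,0\]-.503,P\[...,1\]+.155)<.085/near=(np.hypot(P[...,0]-.503,P[...,1]+.155)<.088)\&(P[...,2]<.13)/" h.py
python3 - <<'E'
from h import *
c=cam('wrist');measure(c,.103)
P=pts(c);print(P[115,243])
t=cam('top');measure(t,.103)
E
```

```text
C [ 0.5048 -0.1564]
r 0.0576
ztop_depth 0.1027
red 112 pos [ 0.5671 -0.1257] rad 0.0694 ang 26.31 axis 23.69 z 0.0939
brass 318 pos [ 0.4949 -0.1842] rad 0.0294 ang -109.7 axis -109.56 z 0.1152
[ 0.50597404 -0.15825921  0.10278953]
C [ 0.5064 -0.1587]
r 0.0521
ztop_depth 0.1025
red 21 pos [ 0.5646 -0.1245] rad 0.0676 ang 30.45 axis 29.69 z 0.0933
```

```bash
python3 -c "
from h import *
print(row([.476,-.178,.107],-19.6))"
```

```text
[1.043e-01 5.510e-02 6.436e-01 0.000e+00 3.000e-04 2.200e-03]
```

Emit:
servo_tool --series '[[[0.104, 0.055, 0.2, 0, 0, 0.002, 0], [0.104, 0.055, 0.4, 0, 0, 0.002, 0], [0.104, 0.055, 0.5, 0, 0, 0.002, 0], [0.104, 0.055, 0.56, 0, 0, 0.002, 0], [0.104, 0.055, 0.6, 0, 0, 0.002, 0], [0.104, 0.055, 0.63, 0, 0, 0.002, 0], [0.104, 0.055, 0.643, 0, 0, 0.002, 0], [0.104, 0.055, 0.643, 0, 0, 0.002, 0], [0.104, 0.055, 0.643, 0, 0, 0.002, 0]]]'

```text
time_s: 2.82
tool_pos: [0.4782, -0.1764, 0.1094]
tool_rot: [180.0, -0.2, -19.4]
force: [0.7, -0.2, -0.5]
grip_width: 0.0005
grasp_force: 0.0
```

```bash
cat > arc.py <<'E'
from h import *
import sys
# rows along arc: finger behind rib by gap g, rib angle a0->a1 (deg), n rows
a0,a1,n,off=float(sys.argv[1]),float(sys.argv[2]),int(sys.argv[3]),float(sys.argv[4])
C=np.array([.5048,-.1564])
o=get_obs();print(o['tool_pos'].round(4),o['tool_rot'].round(2),o['qpos'].round(1),o['force'].round(2))
for a in np.linspace(a0,a1,n):
    t=np.radians(a);er=np.array([np.cos(t),np.sin(t)]);et=np.array([-er[1],er[0]])
    print((row(np.r_[C+.03*er-off*et,float(sys.argv[5])],a+90)).round(3).tolist())
E
python3 arc.py -109.6 -50 12 .0155 .107
python3 -c "
from h import *
c=cam('scene');cv2.imwrite('pics/s2.png',cv2.resize(c['frame'][110:250,180:380,::-1],(800,560),interpolation=cv2.INTER_CUBIC))"
```

```text
[ 0.4782 -0.1764  0.1094] [ 1.7997e+02 -1.7000e-01 -1.9370e+01] [ 45.    8.2 -29.6 110.    4.6  62.7 -95.8] [ 0.72 -0.2  -0.46]
[0.009, 0.007, 0.008, 0.0, -0.001, 0.001]
[0.019, 0.012, 0.008, 0.0, -0.001, -0.029]
[0.029, 0.015, 0.008, 0.0, -0.001, -0.059]
[0.039, 0.018, 0.008, 0.0, -0.001, -0.089]
[0.05, 0.02, 0.008, 0.0, -0.001, -0.119]
[0.06, 0.02, 0.008, 0.0, -0.001, -0.149]
[0.071, 0.02, 0.008, 0.0, -0.001, -0.179]
[0.082, 0.018, 0.008, 0.0, -0.001, -0.209]
[0.092, 0.016, 0.008, 0.0, -0.001, -0.24]
[0.102, 0.013, 0.008, 0.0, -0.001, -0.27]
[0.112, 0.008, 0.008, 0.001, -0.001, -0.3]
[0.121, 0.003, 0.008, 0.001, -0.001, -0.33]
```

View pics/s2.png

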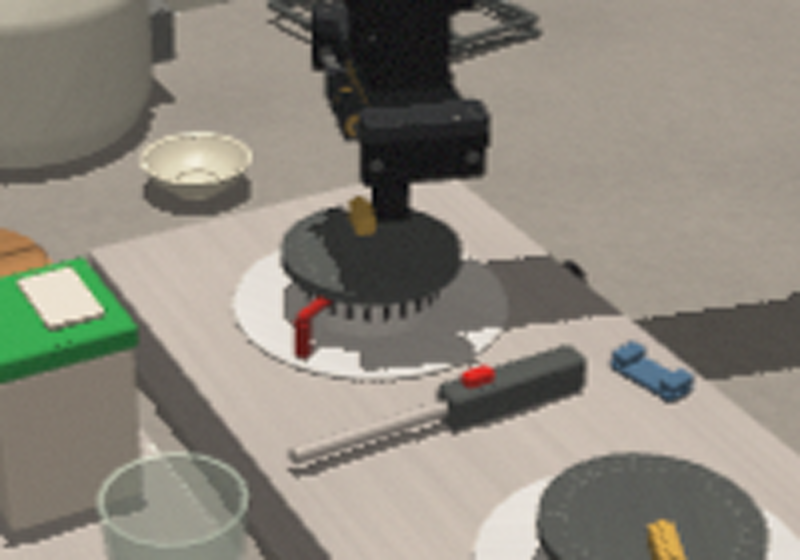

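The finger stands just behind the rib (about (390,195) in the crop), clear of everything else. Next I push counter-clockwise along the arc.

Emit:
servo_tool --series '[[[0.009, 0.007, 0, 0, 0, 0, 0], [0.019, 0.012, 0, 0, 0, -0.029, 0], [0.029, 0.015, 0, 0, 0, -0.059, 0], [0.039, 0.018, 0, 0, 0, -0.089, 0], [0.05, 0.02, 0, 0, 0, -0.119, 0], [0.06, 0.02, 0, 0, 0, -0.149, 0], [0.071, 0.02, 0, 0, 0, -0.179, 0], [0.082, 0.018, 0, 0, 0, -0.209, 0], [0.092, 0.016, 0, 0, 0, -0.24, 0], [0.102, 0.013, 0, 0, 0, -0.27, 0], [0.112, 0.008, 0, 0, 0, -0.3, 0], [0.121, 0.003, 0, 0, 0, -0.33, 0]]]'

```text
time_s: 3.87
tool_pos: [0.5103, -0.1897, 0.1086]
tool_rot: [180.0, 0.1, 40.3]
force: [-4.0, -1.1, 1.2]
grip_width: 0.0008
grasp_force: 1.6
```

```bash
python3 arc.py -50 5 12 .0155 .107
python3 -c "
from h import *
t=cam('top');measure(t,.103)
c=cam('wrist');measure(c,.103)"
```

```text
[ 0.5103 -0.1897  0.1086] [1.7998e+02 1.4000e-01 4.0290e+01] [ 49.   13.6 -35.2 105.1   8.8  64.  -39.1] [-4.04 -1.05  1.19]
[0.006, 0.003, 0.005, 0.0, 0.001, 0.002]
[0.014, 0.007, 0.005, 0.0, 0.001, -0.026]
[0.024, 0.011, 0.005, 0.0, 0.001, -0.054]
[0.033, 0.013, 0.005, -0.0, 0.001, -0.082]
[0.043, 0.015, 0.005, -0.0, 0.001, -0.11]
[0.052, 0.016, 0.005, -0.0, 0.001, -0.137]
[0.062, 0.016, 0.005, -0.0, 0.001, -0.165]
[0.072, 0.015, 0.005, -0.0, 0.001, -0.193]
[0.082, 0.013, 0.005, -0.0, 0.001, -0.221]
[0.091, 0.011, 0.005, -0.0, 0.001, -0.248]
[0.1, 0.008, 0.005, -0.0, 0.001, -0.276]
[0.11, 0.003, 0.005, -0.0, 0.001, -0.304]
C [ 0.5296 -0.1207]
r 0.0285
ztop_depth 0.1021
red 9 pos [ 0.5681 -0.1228] rad 0.0385 ang -2.99 axis 21.5 z 0.0939
C [ 0.5143 -0.147 ]
r 0.0482
ztop_depth 0.1028
red 639 pos [ 0.5672 -0.1259] rad 0.0569 ang 21.75 axis 24.16 z 0.0936
brass 1585 pos [ 0.5265 -0.1773] rad 0.0326 ang -68.03 axis -46.91 z 0.1149
```

Emit:
servo_tool --series '[[[0.006, 0.003, 0, 0, 0, 0, 0], [0.014, 0.007, 0, 0, 0, -0.026, 0], [0.024, 0.011, 0, 0, 0, -0.054, 0], [0.033, 0.013, 0, 0, 0, -0.082, 0], [0.043, 0.015, 0, 0, 0, -0.11, 0], [0.052, 0.016, 0, 0, 0, -0.137, 0], [0.062, 0.016, 0, 0, 0, -0.165, 0], [0.072, 0.015, 0, 0, 0, -0.193, 0], [0.082, 0.013, 0, 0, 0, -0.221, 0], [0.091, 0.011, 0, 0, 0, -0.248, 0], [0.1, 0.008, 0, 0, 0, -0.276, 0], [0.11, 0.003, 0, 0, 0, -0.304, 0]]]'

```text
time_s: 4.97
tool_pos: [0.5368, -0.1699, 0.108]
tool_rot: [-180.0, 0.2, 94.8]
force: [-1.9, -2.8, 0.1]
grip_width: 0.0006
grasp_force: 1.5
```

```bash
python3 arc.py 5 18 6 .0155 .107
python3 -c "
from h import *
c=cam('wrist');measure(c,.103);cv2.imwrite('pics/w3.png',cv2.resize(c['frame'][...,::-1],(800,600)))"
```

```text
[ 0.5368 -0.1699  0.108 ] [-1.7999e+02  1.5000e-01  9.4810e+01] [ 52.2  17.7 -43.4 102.5  13.5  65.1   9.2] [-1.91 -2.8   0.15]
[0.002, -0.002, 0.003, -0.0, 0.001, -0.001]
[0.007, -0.0, 0.003, -0.0, 0.001, -0.016]
[0.012, 0.002, 0.003, -0.0, 0.001, -0.03]
[0.016, 0.004, 0.003, -0.0, 0.001, -0.044]
[0.021, 0.005, 0.003, -0.0, 0.001, -0.059]
[0.026, 0.007, 0.003, -0.0, 0.001, -0.073]
C [ 0.5046 -0.1426]
r 0.0487
ztop_depth 0.1028
red 582 pos [ 0.5662 -0.1223] rad 0.0649 ang 18.19 axis 36.56 z 0.0931
brass 1641 pos [ 0.5339 -0.1507] rad 0.0305 ang -15.39 axis 7.37 z 0.1147
```

View pics/w3.png

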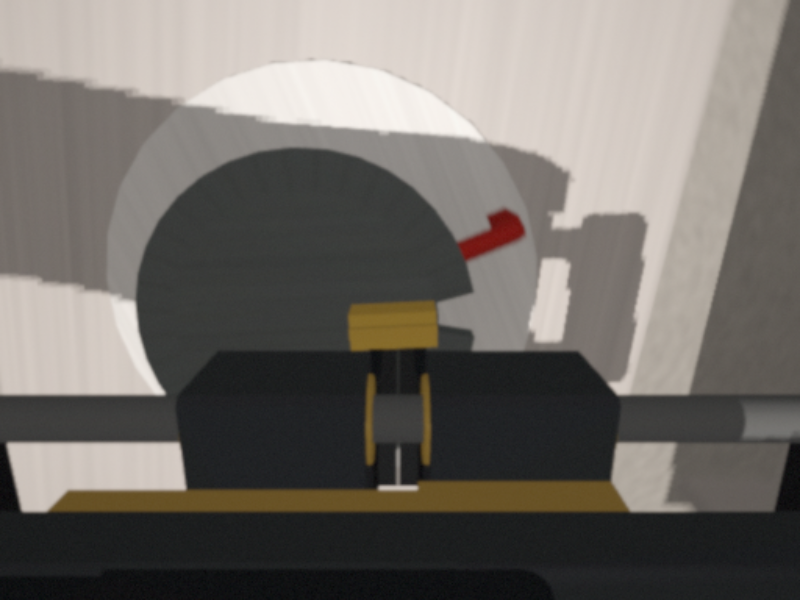

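The rib (393,325) has turned to about 6° and the pin bar (465,245) is about 20° further on. The next push is slower.

Emit:
servo_tool --series '[[[0.002, -0.002, 0, 0, 0, 0, 0], [0.007, 0, 0, 0, 0, -0.016, 0], [0.012, 0.002, 0, 0, 0, -0.03, 0], [0.016, 0.004, 0, 0, 0, -0.044, 0], [0.021, 0.005, 0, 0, 0, -0.059, 0], [0.026, 0.007, 0, 0, 0, -0.073, 0], [0.026, 0.007, 0, 0, 0, -0.073, 0], [0.026, 0.007, 0, 0, 0, -0.073, 0]]]'

```text
time_s: 5.68
tool_pos: [0.5388, -0.1606, 0.108]
tool_rot: [179.9, 0.1, 107.7]
force: [0.5, -3.1, 0.4]
grip_width: 0.0002
grasp_force: 1.2
```

```bash
cat >> h.py <<'E'
def fine(c,ztop,C=None):
    """circle fit to the visible rim arc (dark vs plate) then rib & pin angle from centre"""
    P=pts(c);M=masks(c);ok=(c['depth']>0)&(P[...,2]<.13)
    C0=np.array([.5048,-.1564])
    m=ok&(np.hypot(P[...,0]-C0[0],P[...,1]-C0[1])<.066)&(P[...,2]>ztop-.006)&~M['red']
    ct=max(cv2.findContours(m.astype(np.uint8),cv2.RETR_EXTERNAL,cv2.CHAIN_APPROX_NONE)[0],key=len)[:,0]
    W=ray(c,ct[:,0],ct[:,1],ztop)[:,:2];W=W[np.abs(np.hypot(*(W-C0).T)-.058)<.004]
    A=np.c_[2*W,np.ones(len(W))];s=np.linalg.lstsq(A,(W**2).sum(1),rcond=None)[0];f=s[:2];r=np.sqrt(s[2]+f@f)
    if C is None:C=f
    print('fit',f.round(4),r.round(4),len(W),'use',np.round(C,4))
    for k,z,lo,hi in [('red',.0945,.060,.072),('brass',ztop+.013,.012,.048)]:
        v,u=np.nonzero(M[k]&ok);p=ray(c,u,v,z)[:,:2];q=p-C;rr=np.hypot(*q.T);s=(rr>lo)&(rr<hi)&(np.abs(p-C0).max(1)<.09);q=q[s]
        if len(q)<4: print(k,'none');continue
        mu=q.mean(0);vv=np.linalg.svd(q-mu,full_matrices=0)[2][0];vv*=np.sign(vv@mu)
        print(k,len(q),(mu+C).round(4),np.hypot(*mu).round(4),'ang',np.degrees(np.arctan2(mu[1],mu[0])).round(2),'axis',np.degrees(np.arctan2(vv[1],vv[0])).round(2))
E
python3 - <<'E'
from h import *
o=get_obs();print(o['tool_pos'].round(4),o['tool_rot'].round(2),o['force'].round(2))
c=cam('wrist');fine(c,.103);fine(c,.103,[.5048,-.1564])
cv2.imwrite('pics/w4.png',cv2.resize(c['frame'][...,::-1],(800,600)))
E
```

```text
[ 0.5388 -0.1606  0.108 ] [1.7994e+02 7.0000e-02 1.0770e+02] [ 0.46 -3.07  0.45]
fit [ 0.5042 -0.1559] 0.0573 374 use [ 0.5042 -0.1559]
red 310 [ 0.5631 -0.1247] 0.0667 ang 27.87 axis 57.66
brass 1633 [ 0.531  -0.1422] 0.0301 ang 26.93 axis 24.4
fit [ 0.5042 -0.1559] 0.0573 374 use [ 0.5048 -0.1564]
red 314 [ 0.5634 -0.1244] 0.0667 ang 28.61 axis 59.56
brass 1633 [ 0.531  -0.1422] 0.0298 ang 28.4 axis 24.4
```

View pics/w4.png

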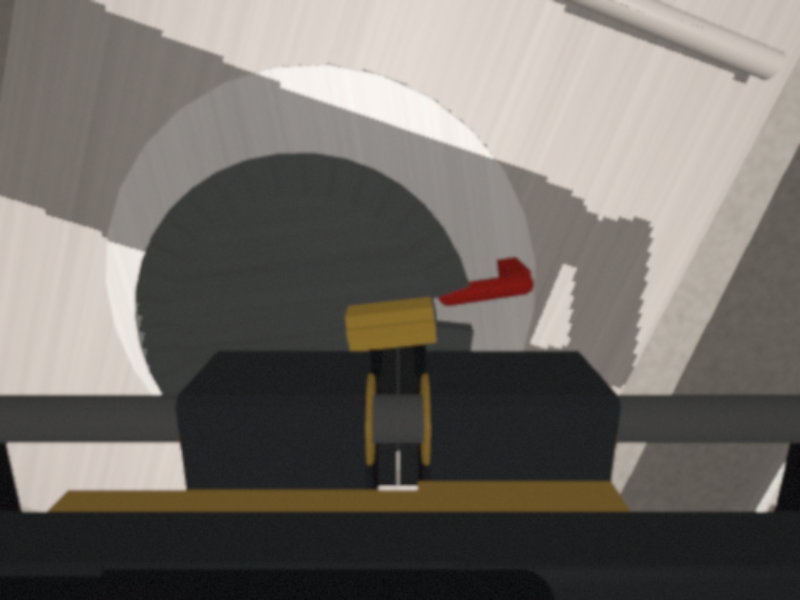

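The red pin (440–530, 290) now shows at the upper side of the notch, and the rib has coasted slightly ahead of the finger. I'll back off, rise, and look straight down.

Emit:
servo_tool --series '[[[-0.02, 0, 0, 0, 0, 0, 0], [-0.03, 0, -0.05, 0, 0, 0, 0], [-0.05, 0, -0.15, 0, 0, 0, 0], [-0.15, 0, -0.28, 0, 0, 0, 0], [-0.24, 0, -0.4, 0, 0, 0, 0], [-0.24, 0, -0.47, 0, 0, 0, 0], [-0.24, 0, -0.47, 0, 0, 0, 0], [-0.24, 0, -0.47, 0, 0, 0, 0], [-0.24, 0, -0.47, 0, 0, 0, 0], [-0.24, 0, -0.47, 0, 0, 0, 0]]]'

```text
time_s: 6.57
tool_pos: [0.5598, -0.2273, 0.2471]
tool_rot: [-179.9, -0.1, 108.0]
force: [-0.4, -0.6, 0.5]
grip_width: 0.0003
grasp_force: 0.0
```

```bash
python3 - <<'E'
from h import *
o=get_obs();print(o['tool_pos'].round(4),o['tool_rot'].round(2),o['force'].round(2))
c=cam('wrist');print(c['origin']);fine(c,.103);fine(c,.103,[.5048,-.1564])
uv=(c['rotation'].T@(np.array([.5048,-.1564,.103])-c['origin']));u=int(c['cx']+c['fx']*uv[0]/uv[2]);v=int(c['cy']+c['fy']*uv[1]/uv[2]);print(u,v)
a=c['frame'][max(0,v-85):v+85,max(0,u-110):u+110,::-1]
cv2.imwrite('pics/w5.png',cv2.resize(a,(770,int(a.shape[0]*770/a.shape[1])),interpolation=cv2.INTER_CUBIC))
E
```

```text
[ 0.5598 -0.2273  0.2471] [-1.7990e+02 -1.2000e-01  1.0798e+02] [-0.38 -0.55  0.47]
[ 0.53832124 -0.15813109  0.40912103]
fit [ 0.5043 -0.1561] 0.0576 364 use [ 0.5043 -0.1561]
red 89 [ 0.5637 -0.127 ] 0.0661 ang 26.12 axis 22.59
brass 493 [ 0.5317 -0.1442] 0.0298 ang 23.51 axis 24.33
fit [ 0.5043 -0.1561] 0.0576 364 use [ 0.5048 -0.1564]
red 89 [ 0.564  -0.1268] 0.0662 ang 26.56 axis 22.68
brass 493 [ 0.5317 -0.1442] 0.0295 ang 24.35 axis 24.33
219 83
```

View pics/w5.png

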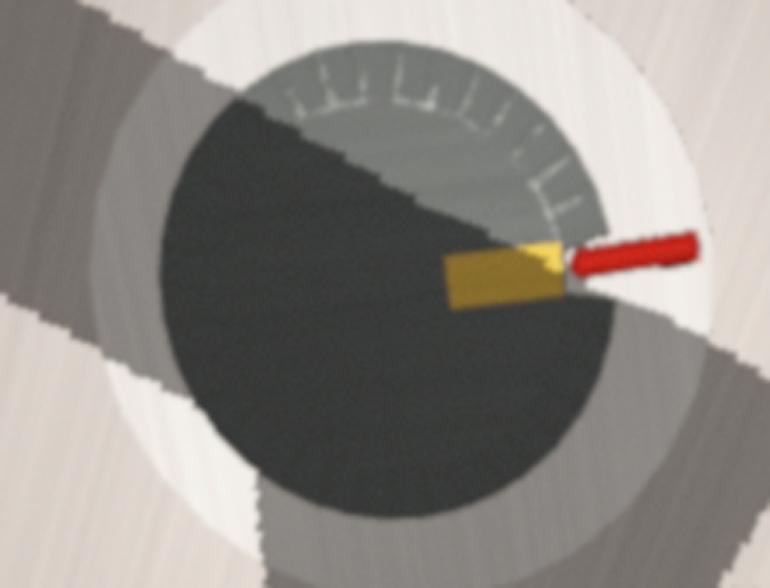

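The pin lies inside the notch but slightly toward its counter-clockwise side. I'll measure the notch edges directly against the pin at the same radii.

```bash
cat >> h.py <<'E'
def notch(c,ztop,C):
    C=np.array(C);P=pts(c);M=masks(c)
    a=np.radians(np.arange(5,45,.1))
    def samp(img,r,z):
        p=np.c_[C[0]+r*np.cos(a),C[1]+r*np.sin(a),np.full(len(a),z)]-c['origin']
        q=p@c['rotation'];return cv2.remap(img.astype(np.float32),(c['cx']+c['fx']*q[:,0]/q[:,2]).astype(np.float32)[None],(c['cy']+c['fy']*q[:,1]/q[:,2]).astype(np.float32)[None],cv2.INTER_LINEAR)[0]
    cap=((P[...,2]>ztop-.005)&~M['red'])
    for r in (.050,.052,.054,.056):
        g=np.degrees(a)[samp(cap,r,ztop)<.5];p=np.degrees(a)[samp(M['red'],r,.0905)>.5]
        print(r,'gap',g[[0,-1]].round(1) if len(g) else 0,g.mean().round(2) if len(g) else 0,'pin',p[[0,-1]].round(1) if len(p) else 0,p.mean().round(2) if len(p) else 0)
    for r in (.06,.064,.068,.072):
        p=np.degrees(a)[samp(M['red'],r,.0905)>.5]
        print(r,'pin',p[[0,-1]].round(1),p.mean().round(2))
E
python3 - <<'E'
from h import *
c=cam('wrist');notch(c,.103,[.5045,-.1562])
E
python3 arc.py 18 20 2 .0155 .107 | head -1
```

```text
0.05 gap [17.2 31.6] 24.4 pin [23.8 29.9] 26.85
0.052 gap [17.2 31.9] 24.55 pin [23.5 30. ] 26.75
0.054 gap [17.2 31.5] 24.35 pin [23.3 29.7] 26.5
0.056 gap [16.5 31.8] 24.15 pin [23.7 29.3] 26.5
0.06 pin [23.6 29.4] 26.5
0.064 pin [24.1 28.7] 26.4
0.068 pin [24.1 28.8] 26.45
0.072 pin [23.4 28.8] 26.1
[ 0.5598 -0.2275  0.2472] [-1.7990e+02 -1.0000e-01  1.0798e+02] [ 56.3  17.3 -45.2  86.5  12.3  81.4  28.5] [-0.2   0.27 -1.38]
```

```bash
python3 -c "
from h import *
print(row([.5403,-.1607,.16],116.5),row([.5403,-.1607,.108],116.5))"
```

```text
[ 0.2314  0.0075  0.291  -0.0005 -0.0006 -0.0473] [ 0.2311  0.0078  0.4643 -0.0005 -0.0006 -0.0473]
```

Emit:
servo_tool --series '[[[0.115, 0.004, 0.14, 0, 0, -0.025, 0], [0.231, 0.007, 0.28, 0, 0, -0.047, 0], [0.231, 0.007, 0.29, 0, 0, -0.047, 0], [0.231, 0.007, 0.29, 0, 0, -0.047, 0], [0.231, 0.007, 0.36, 0, 0, -0.047, 0], [0.231, 0.007, 0.42, 0, 0, -0.047, 0], [0.231, 0.007, 0.46, 0, 0, -0.047, 0], [0.231, 0.007, 0.464, 0, 0, -0.047, 0], [0.231, 0.007, 0.464, 0, 0, -0.047, 0], [0.231, 0.007, 0.464, 0, 0, -0.047, 0], [0.231, 0.007, 0.464, 0, 0, -0.047, 0]]]'

```text
time_s: 7.58
tool_pos: [0.5421, -0.1622, 0.1107]
tool_rot: [179.9, 0.1, 116.4]
force: [-0.7, -1.1, -0.7]
grip_width: 0.0004
grasp_force: 0.0
```

```bash
python3 - <<'E'
from h import *
o=get_obs();print(o['tool_pos'].round(4),o['tool_rot'].round(2),o['force'].round(2))
C=np.array([.5045,-.1562]);e=np.array([-.446,.895]);er=np.array([.895,.446]);d=o['tool_pos'][:2]-C;print('et',d@e,'er',d@er)
c=cam('wrist');notch(c,.103,C)
E
```

```text
[ 0.5421 -0.1622  0.1107] [1.7992e+02 9.0000e-02 1.1638e+02] [-0.67 -1.11 -0.65]
et -0.022137943712469885 er 0.030976733814207333
0.05 gap [19.  31.6] 25.3 pin [22.4 27. ] 24.7
0.052 gap [18.5 31.6] 25.05 pin [22.5 27.7] 25.1
0.054 gap [18.2 31.8] 25.0 pin [22.6 27.6] 25.1
0.056 gap [18.3 32.2] 25.25 pin [22.8 28.2] 25.5
0.06 pin [23.  29.7] 26.35
0.064 pin [23.2 29.5] 26.35
0.068 pin [23.4 29.4] 26.4
0.072 pin [23.6 33.8] 28.7
```

Emit:
servo_tool --series '[[[0.008, 0, 0, 0, 0, 0, 0], [0.013, 0, 0, 0, 0, 0, 0], [0.016, 0, 0, 0, 0, 0, 0], [0.018, 0, 0, 0, 0, 0, 0], [0.02, 0, 0, 0, 0, 0, 0], [0.02, 0, 0, 0, 0, 0, 0], [0.02, 0, 0, 0, 0, 0, 0]]]'

```text
time_s: 8.22
tool_pos: [0.5393, -0.1568, 0.11]
tool_rot: [179.9, 0.1, 116.4]
force: [2.4, -2.4, 0.9]
grip_width: 0.0007
grasp_force: 1.5
```

```bash
cat > chk.py <<'E'
from h import *
o=get_obs();print(o['time_s'],o['tool_pos'].round(4),o['tool_rot'].round(2),o['force'].round(2))
C=np.array([.5045,-.1562]);e=np.array([-.446,.895]);er=np.array([.895,.446]);d=o['tool_pos'][:2]-C;print('et',d@e,'er',d@er)
c=cam('wrist');notch(c,.103,C);fine(c,.103,C)
E
python3 chk.py
```

```text
8.2167 [ 0.5393 -0.1568  0.11  ] [1.7993e+02 7.0000e-02 1.1639e+02] [ 2.36 -2.4   0.92]
et -0.016009315519675497 er 0.030858818337155248
0.05 gap [24.2 36.4] 30.3 pin [22.7 30.2] 26.45
0.052 gap [23.5 36.6] 30.05 pin [22.8 30. ] 26.4
0.054 gap [23.7 36.8] 30.25 pin [23.  29.9] 26.45
0.056 gap [23.7 37. ] 30.35 pin [23.1 29.8] 26.45
0.06 pin [23.3 29.5] 26.4
0.064 pin [23.5 29.3] 26.4
0.068 pin [23.7 29.7] 26.7
0.072 pin [23.8 34.7] 29.25
fit [ 0.5041 -0.1559] 0.0574 376 use [ 0.5045 -0.1562]
red 313 [ 0.5632 -0.1237] 0.0671 ang 28.93 axis 72.24
brass 1599 [ 0.5295 -0.14  ] 0.0298 ang 33.0 axis 29.29
```

It overshot by about 3°, so the contact offset is nearer 17.6 mm than 15.5 mm. I'll lift, check from above, and nudge it back from the other flank.

Emit:
servo_tool --series '[[[-0.02, 0, 0, 0, 0, 0, 0], [-0.03, 0, -0.06, 0, 0, 0, 0], [-0.05, 0, -0.15, 0, 0, 0, 0], [-0.15, 0, -0.28, 0, 0, 0, 0], [-0.22, 0, -0.4, 0, 0, 0, 0], [-0.22, 0, -0.47, 0, 0, 0, 0], [-0.22, 0, -0.47, 0, 0, 0, 0], [-0.22, 0, -0.47, 0, 0, 0, 0], [-0.22, 0, -0.47, 0, 0, 0, 0]]]'

```text
time_s: 9.02
tool_pos: [0.5667, -0.2149, 0.2489]
tool_rot: [-179.9, -0.2, 116.4]
force: [-0.1, 1.0, -0.0]
grip_width: 0.0004
grasp_force: 0.0
```

```bash
python3 chk.py; python3 -c "
from h import *
C=np.array([.5045,-.1562]);e=np.array([-.446,.895]);er=np.array([.895,.446])
p=C+.03*er+.024*e
print(p,row([*p,.16],116.5),row([*p,.108],116.5))"
```

```text
9.0167 [ 0.5667 -0.2149  0.2489] [-1.7988e+02 -1.6000e-01  1.1643e+02] [-0.11  0.99 -0.03]
et -0.08024844209936066 er 0.029530331845784265
0.05 gap [23.1 36.7] 29.81 pin [23.3 30.4] 26.85
0.052 gap [22.3 37.3] 29.8 pin [23.4 30.2] 26.8
0.054 gap [22.4 37.4] 29.9 pin [22.6 30.1] 26.35
0.056 gap [22.3 37.4] 29.85 pin [23. 30.] 26.5
0.06 pin [23.9 29. ] 26.45
0.064 pin [24.  29.5] 26.75
0.068 pin [24.2 29.1] 26.65
0.072 pin [23.8 28.6] 26.2
fit [ 0.5043 -0.1561] 0.0576 363 use [ 0.5045 -0.1562]
red 89 [ 0.5638 -0.1266] 0.0663 ang 26.54 axis 24.15
brass 471 [ 0.5302 -0.1416] 0.0296 ang 29.62 axis 29.07
[ 0.520646 -0.12134 ] [ 3.46e-01  2.70e-03  2.96e-01 -9.00e-04 -1.00e-03 -3.00e-04] [ 3.454e-01  3.100e-03  4.693e-01 -9.000e-04 -1.000e-03 -3.000e-04]
```

Emit:
servo_tool --series '[[[0.12, 0, 0.05, 0, 0, 0, 0], [0.24, 0, 0.1, 0, 0, 0, 0], [0.345, 0, 0.15, 0, 0, 0, 0], [0.345, 0, 0.25, 0, 0, 0, 0], [0.345, 0, 0.33, 0, 0, 0, 0], [0.345, 0, 0.4, 0, 0, 0, 0], [0.345, 0, 0.45, 0, 0, 0, 0], [0.345, 0, 0.469, 0, 0, 0, 0], [0.345, 0, 0.469, 0, 0, 0, 0], [0.345, 0, 0.469, 0, 0, 0, 0], [0.345, 0, 0.469, 0, 0, 0, 0]]]'

```text
time_s: 9.98
tool_pos: [0.5223, -0.1229, 0.1105]
tool_rot: [180.0, 0.0, 116.4]
force: [-0.3, 0.1, -1.1]
grip_width: 0.0003
grasp_force: 0.0
```

```bash
python3 chk.py
```

```text
9.9833 [ 0.5223 -0.1229  0.1105] [1.7996e+02 4.0000e-02 1.1640e+02] [-0.33  0.15 -1.11]
et 0.021908408444934722 er 0.030802398593733384
0.05 gap 0 0 pin 0 0
0.052 gap 0 0 pin 0 0
0.054 gap 0 0 pin 0 0
0.056 gap 0 0 pin 0 0Traceback (most recent call last):
  File "chk.py", line 4, in <module>
    c=cam('wrist');notch(c,.103,C);fine(c,.103,C)
                   ~~~~~^^^^^^^^^^
  File "h.py", line 80, in notch
    print(r,'pin',p[[0,-1]].round(1),p.mean().round(2))
                  ~^^^^^^^^
IndexError: index 0 is out of bounds for axis 0 with size 0
```

Emit:
servo_tool --series '[[[-0.004, 0, 0, 0, 0, 0, 0], [-0.008, 0, 0, 0, 0, 0, 0], [-0.01, 0, 0, 0, 0, 0, 0], [-0.01, 0, 0, 0, 0, 0, 0], [-0.01, 0, 0, 0, 0, 0, 0]]]'

```text
time_s: 10.45
tool_pos: [0.5232, -0.1257, 0.1099]
tool_rot: [180.0, 0.0, 116.4]
force: [-0.6, 0.4, 0.5]
grip_width: 0.0006
grasp_force: 0.1
```

```bash
sed -i 's/^c=cam.*/c=cam("wrist")\nprint("f_et",o["force"][:2]@e)\nif len(__import__("sys").argv)<2: notch(c,.103,C);fine(c,.103,C)/' chk.py; python3 chk.py 1
```

```text
10.45 [ 0.5232 -0.1257  0.1099] [1.7999e+02 2.0000e-02 1.1638e+02] [-0.57  0.42  0.54]
et 0.01891765140367982 er 0.030366766517867055
f_et 0.6249912854745729
```

Emit:
servo_tool --series '[[[-0.002, 0, 0, 0, 0, 0, 0], [-0.003, 0, 0, 0, 0, 0, 0], [-0.003, 0, 0, 0, 0, 0, 0], [-0.003, 0, 0, 0, 0, 0, 0]]]'

```text
time_s: 10.83
tool_pos: [0.5235, -0.1261, 0.1097]
tool_rot: [-180.0, -0.0, 116.4]
force: [-0.8, 1.3, 0.5]
grip_width: 0.0004
grasp_force: 0.8
```

```bash
python3 chk.py 1;  python3 -c "
from h import *
fine(cam('scene'),.103,[.5045,-.1562]);fine(cam('top'),.103,[.5045,-.1562])"
```

```text
10.8333 [ 0.5235 -0.1261  0.1097] [-1.7999e+02 -2.0000e-02  1.1640e+02] [-0.77  1.28  0.47]
et 0.01845498037073344 er 0.03040266429212142
f_et 1.4916268756026834
fit [ 0.5047 -0.1536] 0.058 47 use [ 0.5045 -0.1562]
red 7 [ 0.5616 -0.1237] 0.0657 ang 29.65 axis 42.16
brass 15 [ 0.5386 -0.1358] 0.0397 ang 30.95 axis 49.53
fit [ 0.5029 -0.1611] 0.0533 32 use [ 0.5045 -0.1562]
red none
brass none
```

Emit:
servo_tool --series '[[[-0.002, 0, 0, 0, 0, 0, 0], [-0.004, 0, 0, 0, 0, 0, 0], [-0.005, 0, 0, 0, 0, 0, 0], [-0.006, 0, 0, 0, 0, 0, 0], [-0.006, 0, 0, 0, 0, 0, 0], [-0.006, 0, 0, 0, 0, 0, 0]]]'

```text
time_s: 11.48
tool_pos: [0.5246, -0.1278, 0.1098]
tool_rot: [180.0, -0.0, 116.4]
force: [-0.0, 2.3, 0.3]
grip_width: 0.0003
grasp_force: 1.0
```

```bash
python3 chk.py 1
```

```text
11.4833 [ 0.5246 -0.1278  0.1098] [179.97  -0.   116.4 ] [-0.01  2.33  0.3 ]
et 0.01645020515975027 er 0.030601462956367946
f_et 2.0896154000792646
```

Moved 2.0 mm. I'll back off, rise, and look from behind again.

Emit:
servo_tool --series '[[[0.02, 0, 0, 0, 0, 0, 0], [0.03, 0, -0.06, 0, 0, 0, 0], [0.03, 0, -0.18, 0, 0, 0, 0], [0, 0, -0.3, 0, 0, 0, 0], [-0.12, 0, -0.42, 0, 0, 0, 0], [-0.24, 0, -0.46, 0, 0, 0, 0], [-0.32, 0, -0.46, 0, 0, 0, 0], [-0.32, 0, -0.46, 0, 0, 0, 0], [-0.32, 0, -0.46, 0, 0, 0, 0], [-0.32, 0, -0.46, 0, 0, 0, 0]]]'

```text
time_s: 12.37
tool_pos: [0.5664, -0.2134, 0.247]
tool_rot: [-179.9, -0.1, 116.4]
force: [-1.1, 0.0, -0.3]
grip_width: 0.0003
grasp_force: 0.0
```

```bash
python3 chk.py
```

```text
12.3667 [ 0.5664 -0.2134  0.247 ] [-1.7994e+02 -8.0000e-02  1.1640e+02] [-1.12  0.   -0.28]
et -0.07882215258115291 er 0.029844743005492044
f_et 0.49862495454093037
0.05 gap [19.5 33.2] 26.35 pin [23.6 29.6] 26.6
0.052 gap [19.6 33.8] 26.7 pin [23.7 30.3] 27.0
0.054 gap [19.1 33.5] 26.3 pin [23.8 30.3] 27.05
0.056 gap [18.4 34.1] 26.25 pin [23.9 30.2] 27.05
0.06 pin [24.1 29.1] 26.6
0.064 pin [24.2 29.1] 26.65
0.068 pin [24.4 29.5] 26.95
0.072 pin [24.5 29.1] 26.8
fit [ 0.5042 -0.1561] 0.0576 365 use [ 0.5045 -0.1562]
red 86 [ 0.5633 -0.1266] 0.0659 ang 26.73 axis 29.24
brass 474 [ 0.5309 -0.1429] 0.0296 ang 26.63 axis 26.34
```

The notch (26.4°) and pin (26.75°) are aligned within tolerance. Next, press near the centre, clear of the rib.

```bash
python3 -c "
from h import *
C=np.array([.5043,-.1561]);er=np.array([.895,.446]);p=C-.012*er
print(p,row([*p,.108],116.5))"
```

```text
[ 0.49356  -0.161452] [ 2.609e-01 -1.406e-01  4.644e-01 -3.000e-04 -3.000e-04 -2.000e-04]
```

Emit:
servo_tool --series '[[[0.09, -0.05, 0.06, 0, 0, 0, 0], [0.18, -0.1, 0.16, 0, 0, 0, 0], [0.261, -0.14, 0.26, 0, 0, 0, 0], [0.261, -0.14, 0.35, 0, 0, 0, 0], [0.261, -0.14, 0.42, 0, 0, 0, 0], [0.261, -0.14, 0.45, 0, 0, 0, 0], [0.261, -0.14, 0.464, 0, 0, 0, 0], [0.261, -0.14, 0.464, 0, 0, 0, 0], [0.261, -0.14, 0.464, 0, 0, 0, 0], [0.261, -0.14, 0.464, 0, 0, 0, 0]]]'

```text
time_s: 13.25
tool_pos: [0.4957, -0.1627, 0.1098]
tool_rot: [179.9, 0.1, 116.4]
force: [0.6, -0.4, 0.3]
grip_width: 0.0001
grasp_force: 0.0
```

Emit:
servo_tool --series '[[[0, 0, 0.006, 0, 0, 0, 0], [0, 0, 0.012, 0, 0, 0, 0], [0, 0, 0.018, 0, 0, 0, 0], [0, 0, 0.024, 0, 0, 0, 0], [0, 0, 0.03, 0, 0, 0, 0], [0, 0, 0.03, 0, 0, 0, 0], [0, 0, 0.03, 0, 0, 0, 0]]]'

```text
time_s: 13.83
tool_pos: [0.4949, -0.1627, 0.0997]
tool_rot: [180.0, 0.0, 116.4]
force: [1.3, 0.2, 2.7]
grip_width: 0.0006
grasp_force: 1.2
```

Emit:
servo_tool --series '[[[0, 0, 0.005, 0, 0, 0, 0], [0, 0, 0.01, 0, 0, 0, 0], [0, 0, 0.015, 0, 0, 0, 0], [0, 0, 0.018, 0, 0, 0, 0], [0, 0, 0.018, 0, 0, 0, 0], [0, 0, 0.018, 0, 0, 0, 0]]]'

```text
time_s: 14.33
tool_pos: [0.495, -0.1628, 0.0961]
tool_rot: [-180.0, 0.1, 116.4]
force: [-6.0, 1.6, 17.8]
grip_width: 0.0006
grasp_force: 9.0
```

Emit:
servo_tool --series '[[[0, 0, -0.01, 0, 0, 0, 0], [0, 0, -0.03, 0, 0, 0, 0], [0, 0, -0.1, 0, 0, 0, 0], [0, 0, -0.2, 0, 0, 0, 0], [-0.1, 0.1, -0.35, 0, 0, 0, 0], [-0.22, 0.14, -0.48, 0, 0, 0, 0], [-0.26, 0.14, -0.5, 0, 0, 0, 0], [-0.26, 0.14, -0.5, 0, 0, 0, 0], [-0.26, 0.14, -0.5, 0, 0, 0, 0], [-0.26, 0.14, -0.5, 0, 0, 0, 0]]]'

```text
time_s: 15.17
tool_pos: [0.5662, -0.213, 0.2428]
tool_rot: [-179.9, -0.1, 116.4]
force: [-0.3, -0.1, 0.4]
grip_width: 0.0006
grasp_force: 0.0
```

```bash
python3 - <<'E'
from h import *
o=get_obs();print(o['tool_pos'],o['force'])
c=cam('wrist');P=pts(c)
C=np.array([.5043,-.1561]);r=np.hypot(P[...,0]-C[0],P[...,1]-C[1]);H=cv2.cvtColor(c['frame'],cv2.COLOR_RGB2HSV)
a=np.degrees(np.arctan2(P[...,1]-C[1],P[...,0]-C[0]))
ok=(c['depth']>0)&(r<.05)&(r>.01)&(np.abs(a-26.5)>50)&(P[...,2]<.12)
for lo,hi in [(-180,-90),(-90,0),(70,140),(140,180)]:
    m=ok&(a>lo)&(a<hi);print(lo,np.median(P[m][:,2]).round(4),m.sum())
notch(c,.096,C)
t=cam('top');P=pts(t)
for q in [(.5043,-.1561),(.5144,.140)]:
    m=np.hypot(P[...,0]-q[0],P[...,1]-q[1])<.045;print('top',np.median(P[m][:,2]).round(4))
cv2.imwrite('pics/s9.png',cv2.resize(cam('scene')['frame'][...,::-1],(800,600)))
E
```

```text
[ 0.5662003  -0.21302776  0.2428493 ] [-0.28615482 -0.09830423  0.42802773]
-180 0.0956 2337
-90 0.0956 1636
70 0.0957 1849
140 0.0957 1136
0.05 gap [19.  32.8] 25.82 pin [23.4 29.7] 26.55
0.052 gap [19.3 33.5] 26.43 pin [23.2 29.9] 26.55
0.054 gap [18.6 33.3] 25.86 pin [23.3 29.7] 26.5
0.056 gap [18.9 33.8] 26.37 pin [23.4 29.6] 26.5
0.06 pin [23.6 29.4] 26.5
0.064 pin [23.8 29.2] 26.5
0.068 pin [23.9 29. ] 26.45
0.072 pin [24.1 28.9] 26.5
top 0.6572
top 0.0955
```

View pics/s9.png

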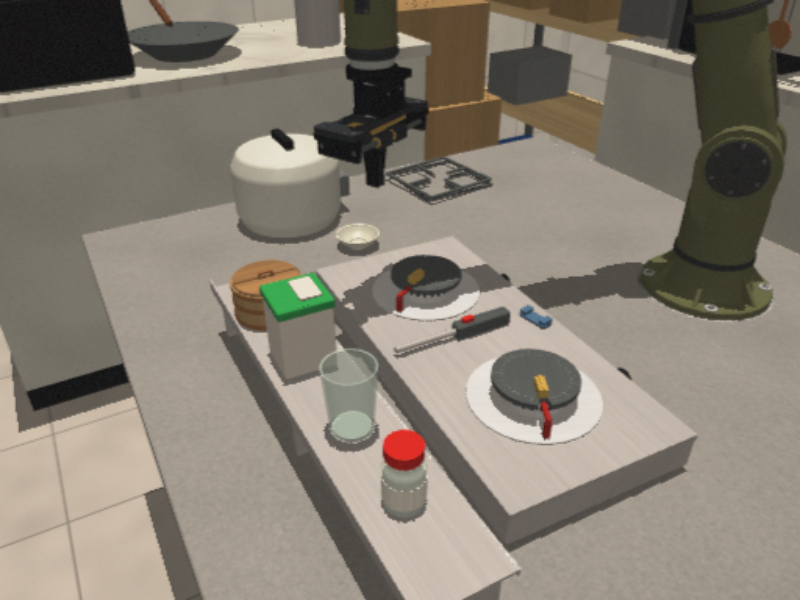

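The cap now sits level at 95.7 mm, against 95.5 mm for the other burner. Its rib (415,275) points at the pin (402,300), and nothing else has moved.

```bash
python3 -c "
from h import *
print(env.sign_off())"
```

```text
the job is handed in; nothing more can be done
None
```

The cap's notch is over the pin and the cap is pressed fully home (top measured at 95.7 mm, 96 mm nominal), the arm is clear, nothing else looks moved in the final picture, and the job is handed in at about 15 s.

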